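Pack the night tray in the lock drawer

TASK

Pack the night tray in this order: first set the low flat-lidded hexagonal tin down in the half of the tray next to its brass knob; then the tall screw-capped tin in the other half, standing with a flat face against a flat face of the low tin; then the small hexagonal tin centred on top of the low one; and last the amber vial upright in the middle of the small tin. Leave the mortar, the pill crusher and the two green syringes where they are, and never let the vial tip over.

Things in the scene. Friction and masses are not known exactly. Their poses are not given: they have to be found in the camera images.
- tray: White shallow fixed tray; place and yaw vary widely. Origin: centre of its underside, z up. Inside 128 mm along its x by 76 mm along its y; floor 4 mm above the origin; rim 4 mm thick, top 9 mm above the origin. Outside its +x end a ledge (26 x 40 mm, 9 mm high) carries a round brass knob, 22 mm across, on the x axis 81 mm from the origin, top 22 mm up. The half next to the knob has positive x.
- low_tin: Low hexagonal aluminium tin with a flat plain lid: 50 mm across the flats, 58 mm across the corners, 28 mm high, about 90 g. Origin at the centre of its underside, z up; flat faces look along its own x axis (both ways) and every 60 degrees from it, corners along its own y axis. Any yaw at the start.
- tall_tin: Tall hexagonal aluminium tin with a round white screw cap: hexagonal body 50 mm across the flats, 58 mm across the corners, 38 mm high, then the cap, 36 mm across and 10 mm high (48 mm in all), about 120 g. Origin at the centre of its underside, z up; flat faces look along its own x axis (both ways) and every 60 degrees from it, corners along its own y axis.
- small_tin: Small hexagonal aluminium tin with a flat lid: 34 mm across the flats, 39 mm across the corners, 26 mm high, about 60 g. Origin at the centre of its underside, z up; flat faces look along its own x axis (both ways) and every 60 degrees from it, corners along its own y axis.
- vial: Squat round amber vial with a paper band and a white cap: glass 30 mm across and 26 mm high, cap 20 mm across and 10 mm high (36 mm in all), about 50 g. Origin at the centre of its underside, z up. Stands upright at the start.
- mortar: White ceramic mortar (bystander), open bowl 102 mm across its mouth, 58 mm high. Origin at the centre of its underside.
- crusher: Chrome pill crusher (bystander), upright cylinder 48 mm across, 56 mm high. Origin at the centre of its underside.
- syringe_a: Green oral syringe (bystander) lying flat on the left of the middle, about 110 mm long along its own x, nozzle to +x, 16 mm thick, finger flange 30 mm wide. Origin on the board under its barrel.
- syringe_b: Green oral syringe (bystander), the same, lying crosswise beyond the loose things, the farthest from the robot.

How it is judged:
On the way, in this order (a step that is already met when the one before it is completed fails the run):
1. the low tin stands released in the knob half of the tray (z of low_tin in the frame of tray between 0.001 and 0.008 m and y of low_tin in the frame of tray between -0.02 and 0.02 m and angle between low_tin's own z axis and vertical below 0.1 rad and x of low_tin in the frame of tray between 0.005 and 0.045 m and contact force between the fingers and low_tin below 0.2 N and linear speed of low_tin below 0.02 m/s), for 0.2 s.
2. the tall tin stands released in the other half, flat face against flat face of the low tin (z of low_tin in the frame of tray between 0.001 and 0.008 m and y of low_tin in the frame of tray between -0.02 and 0.02 m and angle between each of low_tin, tall_tin's own z axis and vertical below 0.1 rad and x of low_tin in the frame of tray between 0.005 and 0.045 m and z of tall_tin in the frame of tray between 0.001 and 0.008 m and y of tall_tin in the frame of tray between -0.02 and 0.02 m and x of tall_tin in the frame of tray between -0.045 and -0.005 m and horizontal distance between low_tin and tall_tin below 0.054 m and (angle between the x axis of low_tin and the x axis of tall_tin, either way round below 0.12 rad or angle between the x axis of low_tin and the x axis of tall_tin, either way round between 0.927 and 1.167 rad) and contact force between the fingers and tall_tin below 0.2 N and linear speed of tall_tin below 0.02 m/s), for 0.2 s.
3. the small tin stands released on top of the low tin (z of low_tin in the frame of tray between 0.001 and 0.008 m and y of low_tin in the frame of tray between -0.02 and 0.02 m and angle between each of low_tin, tall_tin, small_tin's own z axis and vertical below 0.1 rad and x of low_tin in the frame of tray between 0.005 and 0.045 m and z of tall_tin in the frame of tray between 0.001 and 0.008 m and y of tall_tin in the frame of tray between -0.02 and 0.02 m and x of tall_tin in the frame of tray between -0.045 and -0.005 m and horizontal distance between low_tin and tall_tin below 0.054 m and (angle between the x axis of low_tin and the x axis of tall_tin, either way round below 0.12 rad or angle between the x axis of low_tin and the x axis of tall_tin, either way round between 0.927 and 1.167 rad) and horizontal distance between small_tin and low_tin below 0.01 m and z of small_tin in the frame of low_tin between 0.024 and 0.032 m and contact force between the fingers and small_tin below 0.2 N and linear speed of small_tin below 0.02 m/s), for 0.2 s.
4. the vial stands released on top of the small tin (z of low_tin in the frame of tray between 0.001 and 0.008 m and y of low_tin in the frame of tray between -0.02 and 0.02 m and angle between each of low_tin, tall_tin, small_tin, vial's own z axis and vertical below 0.1 rad and x of low_tin in the frame of tray between 0.005 and 0.045 m and z of tall_tin in the frame of tray between 0.001 and 0.008 m and y of tall_tin in the frame of tray between -0.02 and 0.02 m and x of tall_tin in the frame of tray between -0.045 and -0.005 m and horizontal distance between low_tin and tall_tin below 0.054 m and (angle between the x axis of low_tin and the x axis of tall_tin, either way round below 0.12 rad or angle between the x axis of low_tin and the x axis of tall_tin, either way round between 0.927 and 1.167 rad) and horizontal distance between small_tin and low_tin below 0.01 m and z of small_tin in the frame of low_tin between 0.024 and 0.032 m and horizontal distance between vial and small_tin below 0.01 m and z of vial in the frame of small_tin between 0.022 and 0.03 m and contact force between the fingers and vial below 0.2 N and linear speed of vial below 0.02 m/s), for 0.2 s.
At the end, for the whole second after the job is handed in: Low and tall tin flat in the tray, 5-45 mm either side of its middle (low by the knob), within 20 mm of its long axis, faces within 4 mm and parallel within 0.12 rad; small tin on the low tin and vial on the small tin, upright, centres within 10 mm; all released, at rest (all of step 4 and contact force between the fingers and low_tin below 0.2 N and linear speed of each of low_tin, tall_tin, small_tin below 0.02 m/s and contact force between the fingers and tall_tin below 0.2 N and contact force between the fingers and small_tin below 0.2 N); the robot touches nothing.
It fails at once if the mortar is moved more than 30 mm (distance of mortar from where it was at the start of the episode above 0.03 m).
It fails at once if the pill crusher is moved more than 30 mm (distance of crusher from where it was at the start of the episode above 0.03 m).
It fails at once if oral syringe A is moved more than 30 mm (distance of syringe_a from where it was at the start of the episode above 0.03 m).
It fails at once if oral syringe B is moved more than 30 mm (distance of syringe_b from where it was at the start of the episode above 0.03 m).
It fails at once if the vial tips over (more than 45 degrees) (angle between vial's own z axis and vertical above 0.785 rad).
It also fails if it takes over 112 s, if anything falls off the work surface, if the arm or the gripper's body presses on something with over 40 N, if the wrist force passes 120 N, or if a joint passes its speed limit or range.

ROBOT

A 6-joint arm with a two-finger parallel gripper is mounted at the origin on the work surface. World frame = base frame: x ahead of the robot, y to its left, z up, the work surface at z = 0. Lengths are in m, angles in rad, forces in N, time in s.
With the tool pointing down it reaches from about 0.35 to 0.775 m from the base axis. Payload 5.5 kg.
Tool frame: the origin (TCP) lies at the very end of the fingers, on their centre line; the grasp point (between the pads) lies 19 mm behind it; z points along the fingers, y is the line along which they close (so a half turn about z gives the same grasp; the last joint's range is limited). The gripper opens to 85 mm and grips with 20 to 120 N. Pads are 22 mm wide; open, the fingers measure 114 mm over their backs; the gripper's body (76 mm by 85 mm) begins 54 mm behind the grasp point. The pads swing forward as they close: fully open they stand 13 mm farther back than shut.
Start: joints at [1, 0.313, 0.046, 1.304, 0, 1.431], TCP at [0.24, 0.522, 0.231] pointing down, gripper open.
Joint ranges: [-2.76, 2.76], [-0.86, 1.69], [-1.03, 1.26], [-2.2, 2.34], [-1.47, 1.5], [-3.14, 3.14]. Speed limits (rad/s): [2.57, 2.57, 3.14, 3.14, 3.14, 3.14].

INTERFACE

Orientations are given as a unit quaternion [x, y, z, w].
In Python, from workcell import bot gives the robot as it stands.
- The arm moves only by the tool jog_arm, never from a script. Its argument "commands" is a list of rows, each a list of 2 entries, a list of its own where there are three numbers: the shift along the tool's x, y, z in cm, then the turn, a rotation vector about the tool's x, y, z in degrees. In form: [[[x, y, z], [wx, wy, wz]], ...]. A call has 1 to 5 rows; each row is the pose to reach, as a shift and turn from the pose commanded when the call began, along the tool's axes at that moment; what a row does not reach only later rows make up. A row lasts 1/8 s, in which the tool goes at most 62.5 mm and 10.7 degrees, less where a joint would pass 70% of its speed; a pose out of reach is approached as far as the arm can. A call with a gripper value outside its range is refused whole. "fingers" is the opening, from 0 (shut) to 1 (fully open), set as the call begins (left out, the last holds). The fingers move at their own pace and stop on an object; "squeeze" is the grip in N (left out, the last holds). Time passes only in rows, so rows that repeat a pose let the fingers close. It gives the time, the measured TCP pose, the force, the opening and the grip force at its end, in the units of the state.
- bot.read_state(): the state, without advancing time (a new reading comes with each control period).
- bot.camera(name): name is "scene" or "top" or "wrist"; returns (picture, depth): 400x640x3 uint8, blue, green, red; 400x640 float32, m along the optical axis (not along the pixel's ray), 0 where there is no reading.
- bot.calibration(name): a dict with "fx", "fy", "cx", "cy" (pixels), "dist" ([k1, k2, p1, p2, k3] as OpenCV has them; the pictures are not rectified), "rvec" (rotation vector, rad) and "tvec" (3), from world to camera coordinates, as OpenCV has them. Camera axes: x right, y down, z forward; pixel columns grow to the right and rows downward; lengths in m; the calibration is good to about 2 mm. A picture is of the moment at which its call begins: read the wrist's pose just before it. calibration takes no time and is no camera call; for the wrist camera it gives the pose at the moment of the call.
- bot.sign_off(): hands the job in; it is judged then, once.
The state is a dict: "time": time; "joint_pos": joint angles; "qd": joint speeds; "joint_efforts": joint torques, N m; "position": TCP position; "tool_rot": TCP orientation; "ft_force": force on the tool from outside, world axes, zero at the start; "moment": the same for the moment, N m; "width": opening from 0.0 (shut) to 1.0 (fully open); "grasp_force": force on a finger pad.
Only numpy, scipy, OpenCV 4.12 (cv2) and the standard library are available. Lean on these libraries where they do the work, as an engineer would, in place of code of your own. Each camera call takes 0.05 s, during which the arm holds its last target. There are 200 camera calls.

## Working session

There is one attempt and no reset: what is moved stays moved. The work goes in short steps, Python scripts to look and compute and a tool call to move; the robot and the scene stay as the last step left them, time stands still between calls to the robot, and variables do not carry over. Pictures are saved under pics/ and viewed, at most 14 in all, crops included, and the job is handed in when it is done.

Besides the shell and the picture viewer there is one more tool, called after "Request:" as name([rows], argument=value, ...), one row to a line, values as JSON. jog_arm: Moves the arm, as the interface text tells. Its arguments: {"type":"object","properties":{"commands":{"type":"array","items":{"type":"array"}},"fingers":{"type":"number"},"squeeze":{"type":"number"}},"required":["commands"]}

```bash
mkdir -p pics; ls; python3 - <<'E'
from workcell import bot
import cv2,numpy as np
print(bot.read_state())
for n in("top","scene"):
    p,d=bot.camera(n);cv2.imwrite(f"pics/{n}0.png",p);np.savez(f"{n}0.npz",p=p,d=d)
    print(n,bot.calibration(n))
E
```

```text
pics
{'time': 0.0, 'joint_pos': array([1.00039588e+00, 3.14003574e-01, 4.49793897e-02, 1.30358509e+00,
       1.36618241e-05, 1.43118827e+00]), 'qd': array([-8.05590219e-05,  1.34302144e-03, -6.56971844e-04,  9.22640023e-05,
        6.06221390e-04,  2.65961887e-04]), 'joint_efforts': array([ 8.70808049e-05, -4.80629826e+01,  2.98531544e+01,  1.94674870e-02,
       -1.29602954e-04, -2.77584599e-05]), 'position': array([0.23984929, 0.52203281, 0.23040722]), 'tool_rot': array([ 2.13734403e-01,  9.76891388e-01, -8.47576852e-04, -3.21490361e-04]), 'ft_force': array([ 0.71824359, -0.20753824, -0.12982972]), 'moment': array([-0.0487641 ,  0.01552868, -0.0342198 ]), 'grasp_force': 0.0, 'width': 1.0012143075706512}
top {'fx': 411.39330917820723, 'fy': 411.39330917820723, 'cx': 326.93141676181784, 'cy': 202.75532132149988, 'dist': array([0.02601357, 0.        , 0.        , 0.        , 0.        ]), 'rvec': array([ 2.13942841, -2.19229109,  0.18210157]), 'tvec': array([-1.53348380e-04,  5.57251615e-01,  8.41634658e-01])}
scene {'fx': 366.2333999973692, 'fy': 366.2333999973692, 'cx': 321.0894966094805, 'cy': 194.36456646562877, 'dist': array([-0.00380028,  0.        ,  0.        ,  0.        ,  0.        ]), 'rvec': array([ 1.31952005,  2.02937067, -1.02154528]), 'tvec': array([ 0.23708856, -0.2696192 ,  1.13300285])}
```

View pics/top0.png

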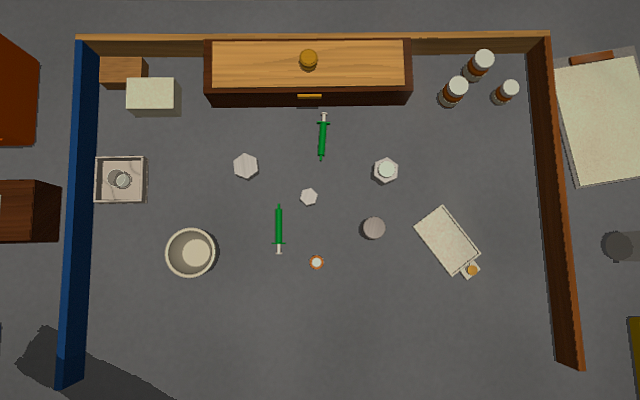

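View pics/scene0.png

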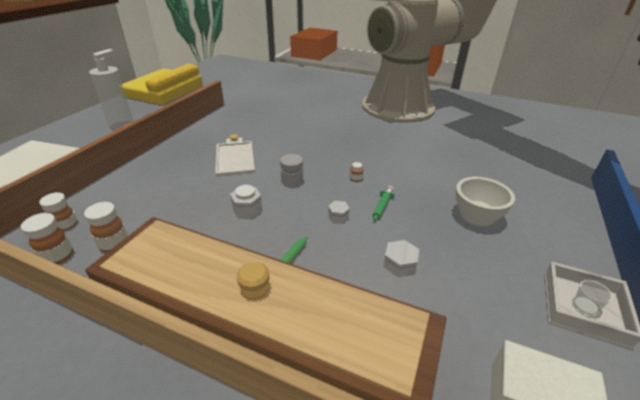

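The top view shows the low tin at (246,166), tall tin (386,170), small tin (309,197), vial (317,262), tray centre around (447,241) with its knob at (471,270), and the crusher at (374,228). The scene view agrees with this layout.

```bash
cat > h.py <<'E'
from workcell import bot
import cv2,numpy as np
def cast(cal,uv,z):
    K=np.array([[cal['fx'],0,cal['cx']],[0,cal['fy'],cal['cy']],[0,0,1]])
    n=cv2.undistortPoints(np.float64(uv).reshape(-1,1,2),K,cal['dist']).reshape(-1,2)
    R=cv2.Rodrigues(cal['rvec'])[0];C=-R.T@cal['tvec']
    d=np.c_[n,np.ones(len(n))]@R
    return C+d*((z-C[2])/d[:,2])[:,None]
def proj(cal,X):
    K=np.array([[cal['fx'],0,cal['cx']],[0,cal['fy'],cal['cy']],[0,0,1]])
    return cv2.projectPoints(np.float64(X).reshape(-1,1,3),cal['rvec'],cal['tvec'],K,cal['dist'])[0].reshape(-1,2)
def world(cal,d):
    """world point of every pixel from the depth picture"""
    v,u=np.mgrid[:400,:640];K=np.array([[cal['fx'],0,cal['cx']],[0,cal['fy'],cal['cy']],[0,0,1]])
    n=cv2.undistortPoints(np.float64(np.dstack([u,v])).reshape(-1,1,2),K,cal['dist']).reshape(400,640,2)
    c=np.dstack([n*d[...,None],d])-cal['tvec']
    return c@cv2.Rodrigues(cal['rvec'])[0]
def hexyaw(P,c):
    """flat direction (deg mod 60) from convex contour points"""
    r=P-c;a=np.arctan2(r[:,1],r[:,0]);L=np.linalg.norm(np.roll(P,-1,0)-P,axis=1)+np.linalg.norm(np.roll(P,1,0)-P,axis=1)
    s=np.sum(L*(np.hypot(*r.T)-np.hypot(*r.T).mean())*np.exp(6j*a))
    return np.degrees(np.angle(-s)/6),abs(s)
def centroid(P):
    m=cv2.moments(np.float32(P).reshape(-1,1,2)*1000);return np.array([m['m10'],m['m01']])/m['m00']/1000
E
python3 - <<'E'
from h import *
cal=bot.calibration("top");f=np.load("top0.npz");p,d=f['p'],f['d']
W=world(cal,d);
R=cv2.Rodrigues(cal['rvec'])[0];print("cam",-R.T@cal['tvec'])
for n,u,v in [("low",246,166),("tall",386,170),("small",309,197),("vial",317,262),("crush",374,228),("mortar rim",190,231),("tray",447,241),("knob",471,270),("tab",340,220)]: print(n,W[v,u].round(4))
h=W[...,2]
for n,u,v,z in [("low",246,166,.028),("tall",386,170,.038),("small",309,197,.026),("vial",317,262,.026),("crush",374,228,.056)]:
    m=((h>z-.012)&(d>0)).astype(np.uint8)
    nl,l,st,_=cv2.connectedComponentsWithStats(m)
    c=max(cv2.findContours((l==l[v,u]).astype(np.uint8),0,cv2.CHAIN_APPROX_NONE)[0],key=cv2.contourArea)
    P=cast(cal,c.reshape(-1,2),z)[:,:2];print(n,st[l[v,u]],centroid(P).round(4),hexyaw(P,centroid(P)),P.max(0)-P.min(0))
E
```

```text
cam [0.43858433 0.01602238 0.90899139]
low [0.6421 0.1591 0.0317]
tall [ 0.6233 -0.1416  0.0502]
small [0.5721 0.0244 0.0265]
vial [0.4324 0.0104 0.0361]
crush [ 0.4992 -0.1094  0.0587]
mortar rim [0.5031 0.2709 0.049 ]
tray [0.4386 0.016  0.909 ]
knob [ 0.4069 -0.3197  0.0212]
tab [ 0.523  -0.0431 -0.0008]
low [233 153  25  27 486] [0.6437 0.1615] (np.float64(-23.89281068024348), np.float64(0.0003044671092213986)) [0.05787306 0.05178865]
tall [373 157  26  27 489] [ 0.6262 -0.141 ] (np.float64(22.457457453504293), np.float64(0.00028104604080386524)) [0.05736393 0.05553023]
small [300 188  17  18 224] [0.5741 0.0263] (np.float64(13.139940186699635), np.float64(0.00011596279188612377)) [0.03718253 0.03492632]
vial [309 255  14  14 162] [0.4333 0.0133] (np.float64(-16.51756081724153), np.float64(1.1570245481892583e-05)) [0.02757055 0.0278124 ]
crush [362 216  23  23 417] [ 0.5013 -0.1079] (np.float64(-24.7692707454782), np.float64(1.7085047734543657e-05)) [0.04609646 0.04649344]
```

```bash
cat >> h.py <<'E'
from scipy.spatial.transform import Rotation as Ro
def plan(pos,ydir,s=None):
    """print jog shift (cm) and turn (deg), tool axes, to TCP pos, pointing down, closing line along ydir (deg, world, mod 180)"""
    s=s or bot.read_state();R=Ro.from_quat(s['tool_rot'])
    best=None
    for k in(0,180,-180,360):
        a=np.radians(ydir+k);y=np.array([np.cos(a),np.sin(a),0]);z=np.array([0,0,-1.]);M=np.column_stack([np.cross(y,z),y,z])
        w=(R.inv()*Ro.from_matrix(M)).as_rotvec(degrees=True)
        if best is None or np.linalg.norm(w)<np.linalg.norm(best):best=w
    print("JOG",(R.inv().apply(np.array(pos)-s['position'])*100).round(2).tolist(),best.round(2).tolist(),"t",round(s['time'],1),"j6",s['joint_pos'][5].round(2),"pos",s['position'].round(4))
E
python3 - <<'E'
from h import *
cal=bot.calibration("top");f=np.load("top0.npz");p,d=f['p'],f['d']
W=world(cal,d)
hs=cv2.cvtColor(p,cv2.COLOR_BGR2HSV)
m=((hs[...,2]>120)).astype(np.uint8);m[:,:405]=0;m[:,492:]=0;m[:195]=0;m[290:]=0
c=max(cv2.findContours(m,0,cv2.CHAIN_APPROX_NONE)[0],key=cv2.contourArea)
P=cast(cal,c.reshape(-1,2),.009)[:,:2]
r=cv2.minAreaRect(np.float32(P)*1000);print(r,cv2.boxPoints(r))
k=(hs[...,1]>110)&(hs[...,0]>10)&(hs[...,0]<35);k[:,:460]=0;k[:,485:]=0;k[:255]=0;k[285:]=0
v,u=np.nonzero(k);K=cast(cal,[[u.mean(),v.mean()]],.022)[0];print("knob",K,len(u))
w=bot.calibration("wrist");R=cv2.Rodrigues(w['rvec'])[0];s=bot.read_state();T=Ro.from_quat(s['tool_rot'])
print("wrist cam in tool",T.inv().apply(-R.T@w['tvec']-s['position']),"axis in tool",T.inv().apply(R[2]),"x",T.inv().apply(R[0]),w['fx'])
plan([.6437,.1615,.22],36.1)
E
```

```text
((463.2251281738281, -283.74761962890625), (163.25790405273438, 85.83621215820312), 35.3265266418457) [[ 371.80975 -295.93277]
 [ 421.4433  -365.96396]
 [ 554.6405  -271.56247]
 [ 505.00696 -201.53128]]
knob [ 0.40716889 -0.3213334   0.022     ] 83
wrist cam in tool [ 6.57005932e-02  1.17341747e-04 -1.42609326e-01] axis in tool [-2.58243648e-01  1.25325620e-05  9.66079820e-01] x [1.95784579e-04 9.99999980e-01 3.93627538e-05] 312.51754085063124
JOG [-51.75, -15.9, 1.06] [-0.09, 0.01, 29.22] t 0.1 j6 1.43 pos [0.2399 0.5221 0.2305]
```

Request:
jog_arm([
  [[-10,-3.1,0.2],[0,0,5.8]],
  [[-20,-6.2,0.4],[0,0,11.6]],
  [[-30,-9.3,0.6],[0,0,17.4]],
  [[-40,-12.4,0.8],[0,0,23.2]],
  [[-51.8,-15.9,1],[0,0,29.2]],
])

```text
time: 0.72
position: [0.4739, 0.3125, 0.2251]
tool_rot: [0.455, 0.891, -0.0, -0.0]
ft_force: [0.7, 1.1, 1.2]
width: 1.0
grasp_force: 0.0
```

```bash
python3 -c "
from h import *
plan([.6437,.1615,.12],36.1)"
```

```text
JOG [-22.19, 4.89, 10.5] [-0.02, -0.02, -0.17] t 0.7 j6 1.39 pos [0.4739 0.3125 0.2251]
```

Request:
jog_arm([
  [[-5.5,1.2,2.5],[0,0,0]],
  [[-11,2.4,5],[0,0,0]],
  [[-16.5,3.6,7.5],[0,0,0]],
  [[-22.2,4.9,10.5],[0,0,0]],
  [[-22.2,4.9,10.5],[0,0,0]],
])

```text
time: 1.35
position: [0.6439, 0.16, 0.1162]
tool_rot: [0.455, 0.89, -0.002, -0.002]
ft_force: [-0.4, 0.4, -0.3]
width: 1.001
grasp_force: 0.0
```

```bash
python3 - <<'E'
from h import *
s=bot.read_state();cal=bot.calibration("wrist");p,d=bot.camera("wrist");cv2.imwrite("pics/w1.png",p)
np.savez("w1.npz",p=p,d=d);W=world(cal,d)
print(s['position'],proj(cal,[.6437,.1615,.028]))
plan([.6437,.1615,.12],36.1)
E
```

```text
[0.64389846 0.16002962 0.11617557] [[316.895939   196.49239941]]
JOG [-0.03, 0.04, -0.24] [-0.22, -0.13, -0.17] t 1.4 j6 1.07 pos [0.6432 0.1615 0.1176]
```

View pics/w1.png

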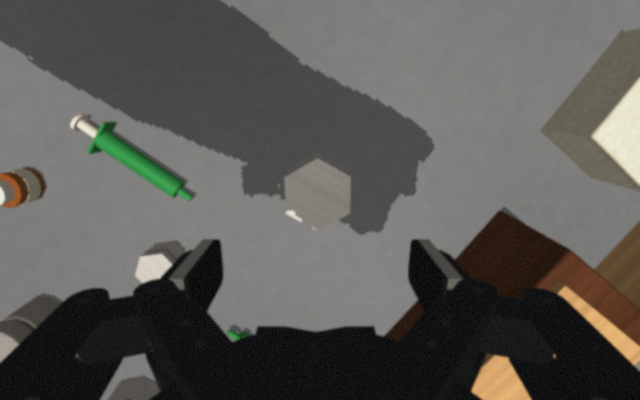

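The wrist view shows the low tin at about (318,193), flats facing left and right in line with the fingers.

```bash
cat >> h.py <<'E'
def look(xy,z,name,top=None,rad=.045,tol=.005):
    """wrist view: contour of pixels near height z around xy"""
    cal=bot.calibration("wrist");p,d=bot.camera("wrist");cv2.imwrite(f"pics/{name}.png",p)
    W=world(cal,d);n=np.hypot(W[...,0]-xy[0],W[...,1]-xy[1])<rad
    k=n&(d>0)&(abs(W[...,2]-z)<tol);print("median z",np.median(W[k][:,2]),k.sum())
    m=cv2.morphologyEx(k.astype(np.uint8),cv2.MORPH_OPEN,np.ones((3,3)))
    c=max(cv2.findContours(m,0,cv2.CHAIN_APPROX_NONE)[0],key=cv2.contourArea)
    P=cast(cal,c.reshape(-1,2),z)[:,:2];C=centroid(P);(e,r)=cv2.minEnclosingCircle(np.float32(P)*1000)
    A=cv2.contourArea(np.float32(P)*1000);print(name,"centre",C.round(4),"circle",np.round(e,1),"diam",round(2*r,1),"area",round(A),"flat yaw",hexyaw(P,C)[0].round(1));return C,p,d,cal
E
python3 - <<'E'
from h import *
C,*_=look([.6437,.1615],.028,"w2")
plan([.6437,.1615,.005],36.1)
E
```

```text
median z 0.02796029445297028 3557
w2 centre [0.6432 0.1632] circle [643.3 163.4] diam 57.6 area 2137 flat yaw -23.6
JOG [-0.18, 0.02, 11.4] [-0.14, -0.1, -0.07] t 1.4 j6 1.07 pos [0.6428 0.1628 0.119 ]
```

Request:
jog_arm([
  [[0,0,4],[0,0,0]],
  [[0,0,8],[0,0,0]],
  [[0,0,10.5],[0,0,0]],
  [[0,0,11.3],[0,0,0]],
  [[0,0,11.3],[0,0,0]],
])

```text
time: 2.08
position: [0.6431, 0.1647, 0.0083]
tool_rot: [0.452, 0.892, 0.0, 0.0]
ft_force: [0.0, 0.3, -0.3]
width: 0.995
grasp_force: 0.0
```

Request:
jog_arm([
  [[0,0,0],[0,0,0]],
  [[0,0,0],[0,0,0]],
  [[0,0,0],[0,0,0]],
  [[0,0,0],[0,0,0]],
  [[0,0,0],[0,0,0]],
], fingers=0, squeeze=35)

```text
time: 2.7
position: [0.6444, 0.1638, 0.0091]
tool_rot: [0.453, 0.891, 0.001, 0.001]
ft_force: [0.1, -0.8, 6.4]
width: 0.577
grasp_force: 37.7
```

Request:
jog_arm([
  [[0,0,0],[0,0,0]],
  [[0,0,0],[0,0,0]],
  [[0,0,0],[0,0,0]],
])

```text
time: 3.08
position: [0.6444, 0.1638, 0.0091]
tool_rot: [0.453, 0.891, 0.001, 0.001]
ft_force: [-1.2, 0.5, 6.1]
width: 0.58
grasp_force: 37.7
```

```bash
python3 - <<'E'
from h import *
plan([.508,-.325,.14],35.3)
E
```

```text
JOG [-31.46, -39.8, -13.16] [0.14, 0.06, 0.81] t 3.1 j6 1.07 pos [0.6444 0.1638 0.0091]
```

Request:
jog_arm([
  [[0,0,-5],[0,0,0]],
  [[0,0,-10],[0,0,0]],
  [[-3,-4,-13],[0,0,0.8]],
  [[-6.5,-8.2,-13],[0,0,0.8]],
  [[-10,-12.6,-13],[0,0,0.8]],
])

```text
time: 3.7
position: [0.6005, 0.0072, 0.1383]
tool_rot: [0.459, 0.888, 0.0, 0.001]
ft_force: [1.0, -0.2, -1.2]
width: 0.575
grasp_force: 37.1
```

```bash
python3 - <<'E'
from h import *
plan([.508,-.325,.14],35.3)
print(bot.read_state()['width'])
E
```

```text
JOG [-21.74, -26.77, -0.18] [0.08, 0.08, 0.06] t 3.7 j6 0.83 pos [0.6005 0.0072 0.1383]
0.5746926667039002
```

Request:
jog_arm([
  [[-3.8,-4.7,0],[0,0,0]],
  [[-7.6,-9.4,0],[0,0,0]],
  [[-11.4,-14.1,0],[0,0,0]],
  [[-15.2,-18.8,0],[0,0,0]],
  [[-19,-23.5,0],[0,0,0]],
])

```text
time: 4.32
position: [0.5178, -0.2843, 0.1377]
tool_rot: [0.459, 0.888, 0.0, 0.0]
ft_force: [0.7, -1.0, -1.2]
width: 0.574
grasp_force: 37.0
```

Request:
jog_arm([
  [[-2.6,-3.2,0],[0,0,0]],
  [[-2.6,-3.2,0],[0,0,0]],
  [[-2.6,-3.2,0],[0,0,0]],
])

```text
time: 4.7
position: [0.5072, -0.3217, 0.1372]
tool_rot: [0.46, 0.888, 0.0, -0.0]
ft_force: [0.4, 0.3, -0.5]
width: 0.58
grasp_force: 37.0
```

```bash
python3 - <<'E'
from h import *
cal=bot.calibration("wrist");p,d=bot.camera("wrist");cv2.imwrite("pics/w3.png",p);np.savez("w3.npz",p=p,d=d,**cal)
print(proj(cal,[.4735,-.2755,.004]),bot.read_state()['position'])
E
```

```text
[[314.37970323 119.9315801 ]] [ 0.50748907 -0.32110137  0.13730209]
```

View pics/w3.png

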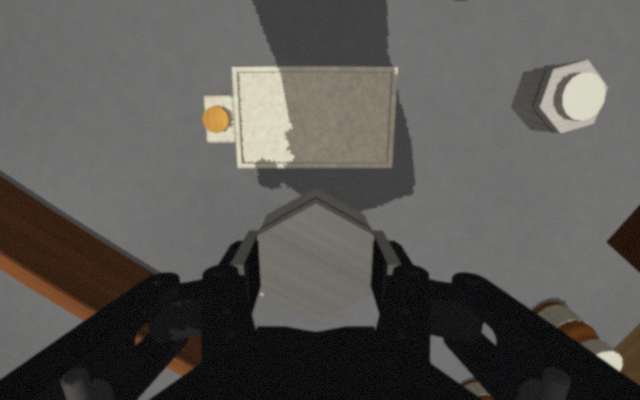

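The tray is in view with rim corners at about (233,67), (395,66), (395,167) and (236,167), and its knob at (216,119). The tall tin is at (575,97) and the held low tin at (317,250).

```bash
python3 - <<'E'
from h import *
f=np.load("w3.npz");cal=f;p,d=f['p'],f['d'];W=world(cal,d);h=W[...,2]
m=((h>.0055)&(h<.012)&(d>0)).astype(np.uint8);m[:55]=0;m[176:]=0;m[:,:225]=0;m[:,405:]=0
print(m.sum())
v,u=np.nonzero(m);P=cast(cal,np.c_[u,v],.009)[:,:2]
# by colour: white/lit or low-sat brighter, filled contour
g=cv2.GaussianBlur(p,(3,3),0).astype(int)
n=((g[...,2]-g[...,0])>6).astype(np.uint8);n[:55]=0;n[176:]=0;n[:,:225]=0;n[:,405:]=0
n=cv2.morphologyEx(n,cv2.MORPH_OPEN,np.ones((3,3)))
for nm,k in(("depth",m),("col",n)):
    c=np.vstack(cv2.findContours(k,0,cv2.CHAIN_APPROX_NONE)[0]).reshape(-1,2)
    r=cv2.minAreaRect(np.float32(cast(cal,c,.009)[:,:2])*1000);print(nm,cv2.boundingRect(c),r)
hs=cv2.cvtColor(p,cv2.COLOR_BGR2HSV);k=(hs[...,1]>120);k[:100]=0;k[138:]=0;k[:,:195]=0;k[:,235:]=0
v,u=np.nonzero(k);K=cast(cal,[[u.mean(),v.mean()]],.02)[0];print("knob",K,len(u),np.median(h[k]))
# long edges: gradient of depth-free lines
for tag,rows in(("top",(58,76)),("bot",(158,176))):
    E=[]
    for x in range(245,385,4):
        col=g[rows[0]:rows[1],x].sum(1) if 0 else (g[rows[0]:rows[1],x,2]-g[rows[0]:rows[1],x,0])
        i=np.argmax(np.diff(col) if tag=="top" else -np.diff(col));E.append([x,rows[0]+i+.5])
    Q=cast(cal,E,.009 if tag=="top" else .009)[:,:2];l=cv2.fitLine(np.float32(Q)*1000,cv2.DIST_HUBER,0,.01,.01).ravel();print(tag,l,np.degrees(np.arctan2(l[1],l[0])))
E
```

```text
3434
depth (225, 67, 173, 101) ((468.9729309082031, -276.9967041015625), (145.52151489257812, 83.3524169921875), 35.29646682739258)
col (225, 65, 174, 105) ((469.35516357421875, -276.96728515625), (146.23443603515625, 86.58158874511719), 35.20619201660156)
knob [ 0.40678679 -0.32075197  0.02      ] 525 0.020734137321782496
top [   0.8164805     0.57737297  444.57312    -242.19211   ] 35.265984
bot [   0.816168      0.57781464  487.9846     -315.1216    ] 35.296986
```

```bash
python3 - <<'E'
from h import *
plan([.4549,-.2868,.05],35.3)
E
```

```text
JOG [5.83, -2.31, 8.73] [0.02, -0.05, 0.05] t 4.8 j6 0.26 pos [ 0.5075 -0.3211  0.1373]
```

Request:
jog_arm([
  [[3,-1.2,2],[0,0,0]],
  [[5.8,-2.3,4],[0,0,0]],
  [[5.8,-2.3,6.5],[0,0,0]],
  [[5.8,-2.3,8.5],[0,0,0]],
  [[5.8,-2.3,8.5],[0,0,0]],
])

```text
time: 5.38
position: [0.4545, -0.2856, 0.0512]
tool_rot: [0.458, 0.889, 0.001, -0.002]
ft_force: [-0.2, 0.1, 0.9]
width: 0.578
grasp_force: 37.0
```

Request:
jog_arm([
  [[0,0,0],[0,0,0]],
  [[0,0,0],[0,0,0]],
])

```text
time: 5.62
position: [0.4561, -0.2882, 0.0535]
tool_rot: [0.459, 0.888, -0.0, 0.001]
ft_force: [0.3, 0.5, -0.5]
width: 0.576
grasp_force: 37.0
```

```bash
python3 - <<'E'
from h import *
plan([.4549,-.2868,.014],35.3)
E
```

```text
JOG [0.19, -0.02, 3.95] [0.03, 0.1, 0.06] t 5.6 j6 0.24 pos [ 0.4561 -0.2882  0.0535]
```

Request:
jog_arm([
  [[0.1,0,2],[0,0,0]],
  [[0.1,0,3.2],[0,0,0]],
  [[0.1,0,3.8],[0,0,0]],
  [[0.1,0,3.9],[0,0,0]],
  [[0.1,0,3.9],[0,0,0]],
])

```text
time: 6.25
position: [0.4549, -0.2874, 0.0137]
tool_rot: [0.459, 0.888, -0.0, 0.0]
ft_force: [-0.1, 0.2, -0.9]
width: 0.576
grasp_force: 37.0
```

```bash
python3 - <<'E'
from h import *
s=bot.read_state();plan([.4549,-.2868,.0131],35.3);print(s['ft_force'])
E
```

```text
JOG [0.05, 0.04, 0.06] [0.01, 0.02, 0.01] t 6.2 j6 0.24 pos [ 0.4549 -0.2874  0.0137]
[-0.05359203  0.19652628 -0.91732161]
```

Request:
jog_arm([
  [[0,0,0.1],[0,0,0]],
  [[0,0,0.1],[0,0,0]],
  [[0,0,0.1],[0,0,0]],
])

```text
time: 6.62
position: [0.455, -0.2875, 0.013]
tool_rot: [0.459, 0.888, -0.0, 0.001]
ft_force: [-0.4, 0.1, 3.3]
width: 0.578
grasp_force: 37.7
```

Request:
jog_arm([
  [[0,0,0],[0,0,0]],
  [[0,0,0],[0,0,0]],
  [[0,0,0],[0,0,0]],
], fingers=0.66)

```text
time: 7.0
position: [0.4545, -0.287, 0.0121]
tool_rot: [0.459, 0.888, 0.0, -0.0]
ft_force: [-0.4, -0.2, -0.5]
width: 0.66
grasp_force: 0.0
```

Request:
jog_arm([
  [[0,0,-1],[0,0,0]],
  [[0,0,-4],[0,0,0]],
  [[0,0,-8],[0,0,0]],
  [[0,0,-12],[0,0,0]],
  [[-6,0,-12.5],[0,0,0]],
])

```text
time: 7.62
position: [0.4897, -0.3351, 0.1426]
tool_rot: [0.458, 0.889, -0.0, 0.002]
ft_force: [1.5, -1.7, 0.2]
width: 0.661
grasp_force: 0.0
```

Request:
jog_arm([
  [[0,0,0],[0,0,0]],
  [[0,0,0],[0,0,0]],
], fingers=1)

```text
time: 7.88
position: [0.4889, -0.3359, 0.1371]
tool_rot: [0.459, 0.888, 0.0, -0.001]
ft_force: [-0.1, 0.0, -0.5]
width: 0.997
grasp_force: 0.0
```

```bash
python3 - <<'E'
from h import *
C,*_=look([.4549,-.2868],.032,"w4");
e=np.array([-.816,-.578]);n=np.array([.578,-.816]);r=C-[.4729,-.2741];print("tray xy",r@e,r@n)
plan([.626,-.141,.13],82.5)
E
```

```text
median z 0.03202050754604393 3657
w4 centre [ 0.4554 -0.2879] circle [ 455.4 -288.1] diam 56.6 area 2085 flat yaw -25.6
tray xy 0.02230251159424705 0.001142817491451182
JOG [7.91, 22.45, 0.71] [0.03, -0.1, -47.18] t 7.9 j6 0.22 pos [ 0.4885 -0.3353  0.137 ]
```

View pics/w4.png

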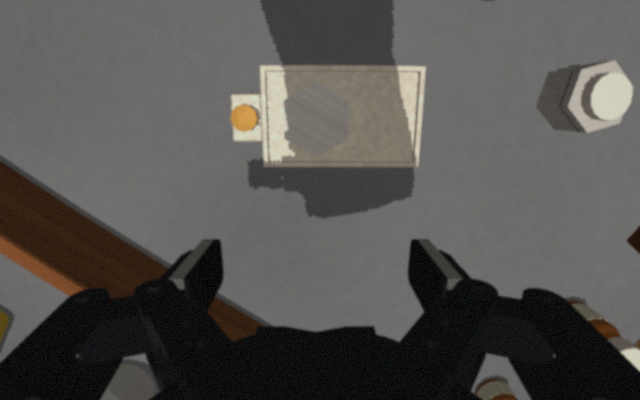

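The low tin sits in the knob half at about (318,117), centred with a small gap. The tall tin is at (605,97).

Request:
jog_arm([
  [[1.6,4.5,0.1],[0,0,-9.5]],
  [[3.2,9,0.3],[0,0,-19]],
  [[4.8,13.5,0.5],[0,0,-28.5]],
  [[6.4,18,0.7],[0,0,-38]],
  [[7.9,22.4,0.7],[0,0,-47.2]],
])

```text
time: 8.55
position: [0.6259, -0.1399, 0.1303]
tool_rot: [0.062, 0.998, 0.0, -0.001]
ft_force: [0.2, -1.0, -0.3]
width: 0.998
grasp_force: 0.0
```

Request:
jog_arm([
  [[0,0,0],[0,0,0]],
  [[0,0,0],[0,0,0]],
  [[0,0,0],[0,0,0]],
])

```text
time: 8.93
position: [0.6255, -0.1429, 0.1305]
tool_rot: [0.066, 0.998, 0.0, -0.0]
ft_force: [0.3, -0.5, 0.4]
width: 1.0
grasp_force: 0.0
```

```bash
python3 - <<'E'
from h import *
C,*_=look([.626,-.141],.048,"w5",tol=.004)
cal=bot.calibration("wrist");p,d=bot.camera("wrist");W=world(cal,d)
m=((W[...,2]>.033)&(d>0)&(np.hypot(W[...,0]-C[0],W[...,1]-C[1])<.04)).astype(np.uint8)
c=max(cv2.findContours(m,0,cv2.CHAIN_APPROX_NONE)[0],key=cv2.contourArea)
P=cast(cal,c.reshape(-1,2),.038)[:,:2];print(centroid(P),hexyaw(P,centroid(P)),cv2.contourArea(np.float32(P)*1000))
plan([C[0],C[1],.013],82.5)
E
```

```text
median z 0.04790030613168894 1704
w5 centre [ 0.6249 -0.1415] circle [ 625.  -141.6] diam 36.1 area 955 flat yaw 15.4
[ 0.7859779  -0.16136494] (np.float64(-5.251729873384156), np.float64(0.00549076377979969)) 26310.574683700455
JOG [0.1, 0.16, 11.75] [0.0, -0.01, -0.1] t 9.0 j6 -0.22 pos [ 0.6257 -0.1432  0.1305]
```

```bash
python3 - <<'E'
from h import *
C=[.625,-.1415]
cal=bot.calibration("wrist");p,d=bot.camera("wrist");W=world(cal,d);z=W[...,2]
m=((z>.034)&(z<.051)&(d>0)&(np.hypot(W[...,0]-C[0],W[...,1]-C[1])<.04)).astype(np.uint8)
c=max(cv2.findContours(m,0,cv2.CHAIN_APPROX_NONE)[0],key=cv2.contourArea)
P=cast(cal,c.reshape(-1,2),.038)[:,:2];print(centroid(P),hexyaw(P,centroid(P)),cv2.contourArea(np.float32(P)*1000))
h=cv2.convexHull(np.float32(P)*1000).reshape(-1,2);E=np.roll(h,-1,0)-h
for v in E:
    if np.hypot(*v)>8: print(np.hypot(*v).round(1),((np.degrees(np.arctan2(v[1],v[0]))+90)%60).round(1))
plan([C[0],C[1],.013],82.5)
E
```

```text
[ 0.62508516 -0.1414907 ] (np.float64(22.048775459232864), np.float64(0.0002773864078592052)) 2135.8987676049583
10.2 19.2
14.2 21.9
16.8 21.0
12.4 24.6
8.2 21.7
10.1 22.2
15.6 22.0
11.8 22.3
15.6 21.1
13.6 24.0
21.5 22.1
JOG [0.11, 0.16, 11.76] [0.0, 0.0, -0.09] t 9.1 j6 -0.22 pos [ 0.6259 -0.1432  0.1306]
```

Request:
jog_arm([
  [[0.1,0.1,4],[0,0,0.4]],
  [[0.1,0.1,8],[0,0,0.4]],
  [[0.1,0.1,11],[0,0,0.4]],
  [[0.1,0.1,11.8],[0,0,0.4]],
  [[0.1,0.1,11.8],[0,0,0.4]],
])

```text
time: 9.7
position: [0.6254, -0.1415, 0.0126]
tool_rot: [0.069, 0.998, 0.0, -0.0]
ft_force: [-0.5, 0.2, 0.6]
width: 0.997
grasp_force: 0.0
```

Request:
jog_arm([
  [[0,0,0],[0,0,0]],
  [[0,0,0],[0,0,0]],
  [[0,0,0],[0,0,0]],
  [[0,0,0],[0,0,0]],
  [[0,0,0],[0,0,0]],
], fingers=0, squeeze=40)

```text
time: 10.32
position: [0.6268, -0.1415, 0.0141]
tool_rot: [0.069, 0.998, -0.0, 0.001]
ft_force: [-0.5, 0.1, 6.2]
width: 0.576
grasp_force: 43.3
```

```bash
python3 - <<'E'
from h import *
s=bot.read_state();print(s['position'],s['width'],s['grasp_force'])
e=np.array([-.816,-.578]);n=np.array([.578,-.816]);T=np.array([.4554,-.2879])-.052*e-.001*n;print(T)
plan([*T,.10],95)
E
```

```text
[ 0.62678951 -0.14151702  0.0141116 ] 0.5761415022635272 43.26819062232971
[ 0.497254 -0.257028]
JOG [11.22, -13.22, -8.61] [-0.06, 0.17, -12.88] t 10.3 j6 -0.21 pos [ 0.6268 -0.1415  0.0141]
```

Request:
jog_arm([
  [[0,0,-4],[0,0,0]],
  [[0,0,-8.6],[0,0,0]],
  [[3.7,-4.4,-8.6],[0,0,-6]],
  [[7.4,-8.8,-8.6],[0,0,-12.9]],
  [[11.2,-13.2,-8.6],[0,0,-12.9]],
])

```text
time: 10.95
position: [0.4954, -0.2572, 0.0987]
tool_rot: [-0.045, 0.999, -0.0, 0.0]
ft_force: [-0.2, -1.3, -0.6]
width: 0.579
grasp_force: 42.5
```

Request:
jog_arm([
  [[0,0,0],[0,0,0]],
  [[0,0,0],[0,0,0]],
  [[0,0,0],[0,0,0]],
  [[0,0,0],[0,0,0]],
])

```text
time: 11.45
position: [0.4974, -0.2556, 0.0982]
tool_rot: [-0.045, 0.999, 0.0, 0.0]
ft_force: [0.3, 0.5, -0.2]
width: 0.576
grasp_force: 42.5
```

```bash
python3 - <<'E'
from h import *
s=bot.read_state();x,y,z=s['position'];print(s['width'])
zz=z-.0141+.048
C,*_=look([x,y],zz,"w6",tol=.005,rad=.024)
print("tin minus TCP, tool axes",Ro.from_quat(s['tool_rot']).inv().apply([C[0]-x,C[1]-y,0]))
C,*_=look([.4554,-.2879],.032,"w6b",rad=.03)
plan([.4973,-.257,.018],95)
E
```

```text
0.5763518186112522
median z 0.13211299463477533 5990
w6 centre [ 0.4953 -0.2554] circle [ 495.2 -255.6] diam 37.4 area 1007 flat yaw 18.0
tin minus TCP, tool axes [ 2.03510649e-03  3.76414174e-04 -8.76775429e-08]
median z 0.032010006023616575 4893
w6b centre [ 0.455  -0.2881] circle [ 455.1 -288.2] diam 57.3 area 2111 flat yaw -24.8
JOG [-0.01, -0.13, 8.02] [0.02, -0.0, 0.11] t 11.6 j6 -0.71 pos [ 0.4971 -0.2557  0.0982]
```

View pics/w6.png

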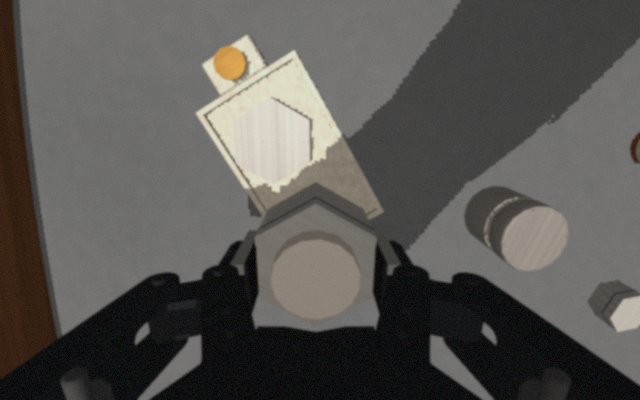

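The held tall tin (cap at (317,277)) is over the free half. The low tin is at (272,140), clear of the fingers.

Request:
jog_arm([
  [[-0.25,-0.15,2],[0,0,0.1]],
  [[-0.25,-0.15,4],[0,0,0.1]],
  [[-0.25,-0.15,4],[0,0,0.1]],
  [[-0.25,-0.15,4],[0,0,0.1]],
  [[-0.25,-0.15,4],[0,0,0.1]],
])

```text
time: 12.18
position: [0.4998, -0.2581, 0.0594]
tool_rot: [-0.043, 0.999, -0.0, 0.001]
ft_force: [0.4, 0.1, -2.0]
width: 0.578
grasp_force: 42.5
```

```bash
python3 - <<'E'
from h import *
plan([.4994,-.2577,.018],95.1)
s=bot.read_state();x,y,z=s['position']
C,*_=look([x,y],z-.0141+.048,"w7",tol=.005,rad=.024)
r=C-[.4552,-.288];e=np.array([-.816,-.578]);n=np.array([.578,-.816]);print("rel low",r@e,r@n)
plan([.4994,-.2577,.018],95.1)
E
```

```text
JOG [0.05, 0.05, 4.14] [-0.06, 0.08, -0.17] t 12.2 j6 -0.71 pos [ 0.4998 -0.2581  0.0594]
median z 0.09322101570134636 5988
w7 centre [ 0.4977 -0.2578] circle [ 497.7 -258.1] diam 37.3 area 1005 flat yaw 24.0
rel low -0.05215497721243454 -2.027630720875584e-05
JOG [0.04, 0.05, 4.13] [-0.06, 0.08, -0.18] t 12.2 j6 -0.71 pos [ 0.4998 -0.2581  0.0593]
```

Gap is 2.1 mm as planned. Lowering.

Request:
jog_arm([
  [[0,0,2],[0,0,0]],
  [[0,0,3.3],[0,0,0]],
  [[0,0,4],[0,0,0]],
  [[0,0,4.15],[0,0,0]],
  [[0,0,4.15],[0,0,0]],
])

```text
time: 12.85
position: [0.4987, -0.2574, 0.018]
tool_rot: [-0.043, 0.999, 0.0, -0.0]
ft_force: [-3.7, 1.6, 7.9]
width: 0.577
grasp_force: 43.6
```

```bash
python3 - <<'E'
from h import *
s=bot.read_state();plan([.4994,-.2577,.018],95.1);print(s['ft_force'])
E
```

```text
JOG [-0.06, -0.03, 0.0] [0.03, -0.02, -0.18] t 12.8 j6 -0.71 pos [ 0.4987 -0.2574  0.018 ]
[-3.74544961  1.63442184  7.88281012]
```

Request:
jog_arm([
  [[0,0,0],[0,0,0]],
  [[0,0,0],[0,0,0]],
  [[0,0,0],[0,0,0]],
], fingers=0.66)

```text
time: 13.22
position: [0.4993, -0.2578, 0.0168]
tool_rot: [-0.043, 0.999, 0.0, 0.0]
ft_force: [-0.5, 0.5, 0.2]
width: 0.662
grasp_force: 0.0
```

Request:
jog_arm([
  [[0,0,-1],[0,0,0]],
  [[0,0,-4],[0,0,0]],
  [[0,0,-8],[0,0,0]],
  [[0,0,-12],[0,0,0]],
  [[-5,3,-12],[0,0,0]],
])

```text
time: 13.85
position: [0.5475, -0.2268, 0.142]
tool_rot: [-0.04, 0.999, -0.002, 0.003]
ft_force: [0.7, -0.5, -0.7]
width: 0.662
grasp_force: 0.0
```

Request:
jog_arm([
  [[0,0,0],[0,0,0]],
  [[0,0,0],[0,0,0]],
  [[0,0,0],[0,0,0]],
], fingers=1)

```text
time: 14.22
position: [0.5455, -0.2238, 0.1366]
tool_rot: [-0.043, 0.999, 0.0, -0.0]
ft_force: [-0.4, -0.6, -0.9]
width: 0.996
grasp_force: 0.0
```

```bash
cat > chk.py <<'E'
from h import *
def chk(name):
    e=np.array([-.816,-.578]);n=np.array([.578,-.816])
    cal=bot.calibration("wrist");p,d=bot.camera("wrist");cv2.imwrite(f"pics/{name}.png",p);W=world(cal,d);z=W[...,2]
    for nm,c0,lo,hi,zz in(("low",[.4552,-.288],.028,.036,.032),("tall",[.4976,-.258],.038,.0555,.042),("cap",[.4976,-.258],.048,.0555,.052)):
        m=((z>lo)&(z<hi)&(d>0)&(np.hypot(W[...,0]-c0[0],W[...,1]-c0[1])<.034)).astype(np.uint8)
        c=max(cv2.findContours(m,0,cv2.CHAIN_APPROX_NONE)[0],key=cv2.contourArea)
        P=cast(cal,c.reshape(-1,2),zz)[:,:2];C=centroid(P);r=C-[.4729,-.2741]
        print(nm,C.round(4),"tray",(r@e).round(4),(r@n).round(4),"yaw",hexyaw(P,C)[0].round(1),"area",round(cv2.contourArea(np.float32(P)*1000)))
E
python3 - <<'E'
from chk import *
chk("w8");plan([.574,.0263,.12],73)
E
```

```text
low [ 0.4553 -0.288 ] tray 0.0224 0.0011 yaw -25.1 area 2124
tall [ 0.4978 -0.2571] tray -0.0301 0.0005 yaw -25.1 area 2105
cap [ 0.4977 -0.257 ] tray -0.0301 0.0004 yaw 28.2 area 938
JOG [-4.96, 24.69, 1.67] [0.02, -0.05, 21.86] t 14.3 j6 -0.61 pos [ 0.5455 -0.2239  0.1366]
```

View pics/w8.png

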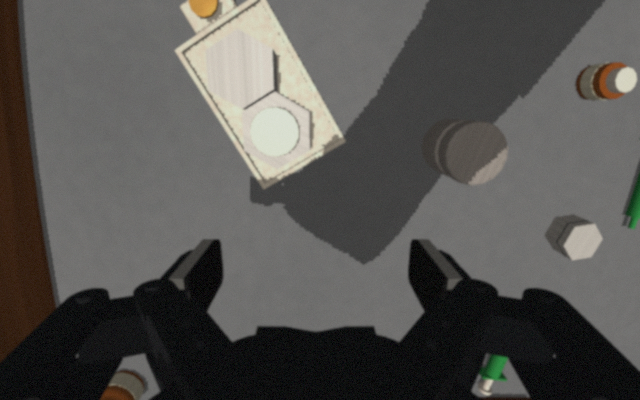

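The two tins stand side by side in the tray: low at (238,70), tall at (278,130), with only a thin gap. The small tin is at (580,240).

```bash
python3 - <<'E'
from h import *
plan([.574,.0263,.12],133)
E
```

```text
JOG [-4.96, 24.69, 1.67] [0.04, -0.03, -38.14] t 14.3 j6 -0.61 pos [ 0.5455 -0.2239  0.1366]
```

Request:
jog_arm([
  [[-1,5,0.3],[0,0,-8]],
  [[-2,10,0.6],[0,0,-16]],
  [[-3,15,1],[0,0,-24]],
  [[-4,20,1.4],[0,0,-32]],
  [[-5,24.7,1.7],[0,0,-38.1]],
], fingers=0.7)

```text
time: 14.9
position: [0.5746, 0.0277, 0.1197]
tool_rot: [-0.368, 0.93, 0.0, -0.0]
ft_force: [1.0, 0.0, 0.6]
width: 0.701
grasp_force: 0.0
```

Request:
jog_arm([
  [[0,0,0],[0,0,0]],
  [[0,0,0],[0,0,0]],
  [[0,0,0],[0,0,0]],
  [[0,0,0],[0,0,0]],
])

```text
time: 15.4
position: [0.575, 0.0254, 0.12]
tool_rot: [-0.366, 0.931, -0.0, 0.0]
ft_force: [0.0, 0.7, -0.4]
width: 0.701
grasp_force: 0.0
```

```bash
python3 - <<'E'
from h import *
C,*_=look([.574,.0263],.026,"w9")
plan([*C,.006],133)
E
```

```text
median z 0.02590656516227656 1616
w9 centre [0.5724 0.0263] circle [572.4  26.4] diam 38.7 area 986 flat yaw 14.1
JOG [0.15, 0.23, 11.4] [-0.01, 0.01, -0.1] t 15.4 j6 -0.84 pos [0.575  0.0256 0.12  ]
```

View pics/w9.png

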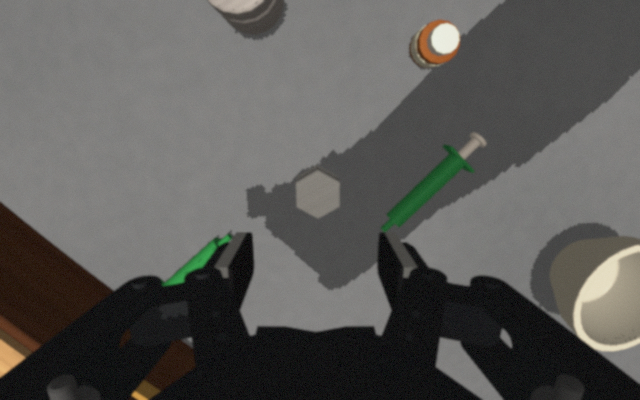

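The small tin is at (318,194). The nearest syringe nozzle is at (383,230), which is about 50 mm across and 28 mm back, so the fingers clear it.

Request:
jog_arm([
  [[0.15,0.2,4],[0,0,-0.5]],
  [[0.15,0.2,8],[0,0,-0.8]],
  [[0.15,0.2,10.8],[0,0,-0.8]],
  [[0.15,0.2,11.3],[0,0,-0.8]],
  [[0.15,0.2,11.3],[0,0,-0.8]],
], fingers=0.62)

```text
time: 16.08
position: [0.5729, 0.0269, 0.0074]
tool_rot: [-0.373, 0.928, -0.0, 0.0]
ft_force: [0.9, 1.2, -0.1]
width: 0.621
grasp_force: 0.0
```

Request:
jog_arm([
  [[0,0,0],[0,0,0]],
  [[0,0,0],[0,0,0]],
  [[0,0,0],[0,0,0]],
  [[0,0,0],[0,0,0]],
  [[0,0,0],[0,0,0]],
], fingers=0, squeeze=30)

```text
time: 16.7
position: [0.574, 0.027, 0.0086]
tool_rot: [-0.373, 0.928, -0.001, 0.001]
ft_force: [-0.8, -0.3, 6.9]
width: 0.387
grasp_force: 31.3
```

```bash
python3 - <<'E'
from h import *
s=bot.read_state();print(s['position'],s['width'],s['grasp_force'])
plan([.4553,-.288,.12],125.3)
E
```

```text
[0.57404631 0.02704961 0.00860134] 0.38722216597186404 31.329936707625166
JOG [30.36, -14.54, -11.17] [-0.14, 0.13, 8.52] t 16.7 j6 -0.86 pos [0.574  0.027  0.0086]
```

Request:
jog_arm([
  [[0,0,-5],[0,0,0]],
  [[0,0,-10.2],[0,0,0]],
  [[4.5,-2.2,-11.2],[0,0,3]],
  [[9.5,-4.5,-11.2],[0,0,6]],
  [[14.5,-7,-11.2],[0,0,8.5]],
])

```text
time: 17.32
position: [0.5159, -0.1247, 0.1196]
tool_rot: [-0.303, 0.953, -0.0, 0.001]
ft_force: [1.1, -1.5, -0.2]
width: 0.393
grasp_force: 30.5
```

```bash
python3 - <<'E'
from h import *
plan([.4553,-.288,.12],125.3)
E
```

```text
JOG [14.39, -9.82, -0.04] [-0.06, 0.04, 0.01] t 17.3 j6 -1.0 pos [ 0.5159 -0.1247  0.1196]
```

Request:
jog_arm([
  [[4.8,-3.3,0],[0,0,0]],
  [[9.6,-6.6,0],[0,0,0]],
  [[14.4,-9.8,0],[0,0,0]],
  [[14.4,-9.8,0],[0,0,0]],
  [[14.4,-9.8,0],[0,0,0]],
])

```text
time: 17.95
position: [0.4552, -0.2867, 0.1188]
tool_rot: [-0.303, 0.953, 0.0, 0.0]
ft_force: [-0.1, 1.1, -0.6]
width: 0.393
grasp_force: 30.5
```

Request:
jog_arm([
  [[0,0,0],[0,0,0]],
  [[0,0,0],[0,0,0]],
  [[0,0,0],[0,0,0]],
])

```text
time: 18.32
position: [0.456, -0.286, 0.1189]
tool_rot: [-0.304, 0.953, 0.0, 0.0]
ft_force: [0.1, 0.7, -1.4]
width: 0.389
grasp_force: 30.5
```

```bash
python3 - <<'E'
from h import *
s=bot.read_state();x,y,z=s['position'];print(s['width'])
C,*_=look([x,y],z-.0086+.026,"w10",tol=.004,rad=.022)
print("tin minus TCP, tool axes",Ro.from_quat(s['tool_rot']).inv().apply([C[0]-x,C[1]-y,0]))
plan([.4553,-.288,.0415],125.3)
E
```

```text
0.3893040221134442
median z 0.1363501302978978 5038
w10 centre [ 0.4543 -0.2865] circle [ 454.1 -287.3] diam 42.1 area 1046 flat yaw 5.8
tin minus TCP, tool axes [ 1.65281915e-03  6.10268611e-04 -1.66735081e-07]
JOG [0.15, -0.12, 7.74] [0.0, 0.0, 0.09] t 18.4 j6 -1.33 pos [ 0.4559 -0.2862  0.1189]
```

View pics/w10.png

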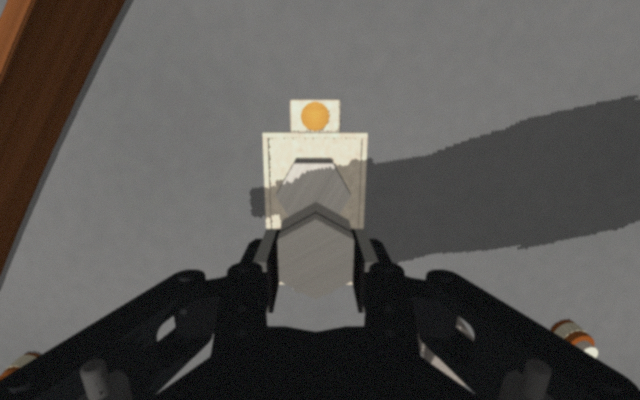

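The small tin (317,250) is held above the low tin (316,190), aligned.

Request:
jog_arm([
  [[0,-0.1,3],[0,0,0]],
  [[0,-0.1,6],[0,0,0]],
  [[0,-0.1,7.2],[0,0,0]],
  [[0,-0.1,7.5],[0,0,0]],
  [[0,-0.1,7.5],[0,0,0]],
])

```text
time: 19.0
position: [0.4567, -0.2881, 0.0446]
tool_rot: [-0.303, 0.953, -0.0, 0.0]
ft_force: [1.1, 0.4, -0.3]
width: 0.39
grasp_force: 30.5
```

Request:
jog_arm([
  [[0,0,0.1],[0,0,0]],
  [[0,0,0.2],[0,0,0]],
  [[0,0,0.3],[0,0,0]],
  [[0,0,0.35],[0,0,0]],
])

```text
time: 19.5
position: [0.4562, -0.2877, 0.0406]
tool_rot: [-0.303, 0.953, -0.0, 0.0]
ft_force: [-0.2, 0.7, 4.5]
width: 0.388
grasp_force: 31.2
```

Contact on the lid (4.5 N). Releasing.

Request:
jog_arm([
  [[0,0,0],[0,0,0]],
  [[0,0,0],[0,0,0]],
  [[0,0,0],[0,0,0]],
], fingers=0.5)

```text
time: 19.88
position: [0.4562, -0.2877, 0.0404]
tool_rot: [-0.303, 0.953, 0.0, 0.0]
ft_force: [0.6, 0.6, 0.7]
width: 0.503
grasp_force: 0.0
```

Request:
jog_arm([
  [[0,0,-1],[0,0,0]],
  [[0,0,-4],[0,0,0]],
  [[0,0,-8],[0,0,0]],
  [[-3,0,-10],[0,0,0]],
  [[-7,0,-10],[0,0,0]],
])

```text
time: 20.5
position: [0.5149, -0.2484, 0.1438]
tool_rot: [-0.302, 0.953, -0.002, 0.002]
ft_force: [0.1, -0.1, -1.2]
width: 0.503
grasp_force: 0.0
```

Request:
jog_arm([
  [[0,0,0],[0,0,0]],
  [[0,0,0],[0,0,0]],
  [[0,0,0],[0,0,0]],
], fingers=0.7)

```text
time: 20.88
position: [0.5124, -0.2475, 0.1403]
tool_rot: [-0.303, 0.953, 0.0, -0.0]
ft_force: [-0.3, -0.4, -1.0]
width: 0.704
grasp_force: 0.0
```

```bash
python3 - <<'E'
from chk import *
chk("w11")
look([.4553,-.288],.058,"w12",tol=.004,rad=.03)
plan([.433,.0133,.13],90)
E
```

```text
low [ 0.4549 -0.2882] tray 0.0229 0.0011 yaw -24.8 area 2130
tall [ 0.4974 -0.2573] tray -0.0297 0.0005 yaw -24.8 area 2111
cap [ 0.4973 -0.2574] tray -0.0295 0.0005 yaw 21.7 area 953
median z 0.05803310791906911 2154
w12 centre [ 0.455  -0.2878] circle [ 455.2 -287.6] diam 38.7 area 974 flat yaw 5.2
JOG [-8.57, 25.9, 1.04] [0.02, -0.02, 35.25] t 21.0 j6 -1.21 pos [ 0.5125 -0.2477  0.1403]
```

View pics/w11.png

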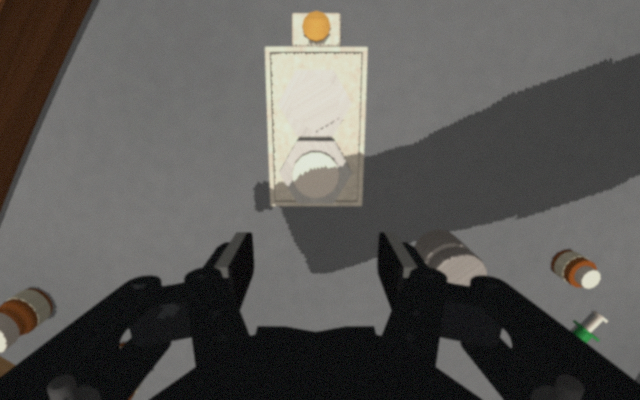

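The small tin is stacked on the low tin, around (316,95), with the tall tin at (316,172). Measured centres agree within 1 mm, and the low–tall distance is 52.5 mm. The vial is at (580,270).

```bash
python3 - <<'E'
from h import *
plan([.433,.0133,.13],125.3)
E
```

```text
JOG [-8.57, 25.9, 1.04] [0.03, -0.01, -0.05] t 21.0 j6 -1.21 pos [ 0.5125 -0.2477  0.1403]
```

Request:
jog_arm([
  [[-1.7,5.2,0.2],[0,0,0]],
  [[-3.4,10.4,0.4],[0,0,0]],
  [[-5.1,15.6,0.6],[0,0,0]],
  [[-6.8,20.8,0.8],[0,0,0]],
  [[-8.6,25.9,1],[0,0,0]],
])

```text
time: 21.6
position: [0.4328, 0.0148, 0.1305]
tool_rot: [-0.303, 0.953, -0.0, 0.0]
ft_force: [0.5, -0.6, -0.8]
width: 0.7
grasp_force: 0.0
```

Request:
jog_arm([
  [[0,0,0],[0,0,0]],
  [[0,0,0],[0,0,0]],
  [[0,0,0],[0,0,0]],
  [[0,0,0],[0,0,0]],
])

```text
time: 22.1
position: [0.4341, 0.0127, 0.1304]
tool_rot: [-0.302, 0.953, -0.0, 0.0]
ft_force: [0.5, 0.4, -0.0]
width: 0.698
grasp_force: 0.0
```

```bash
python3 - <<'E'
from h import *
C,p,d,cal=look([.433,.0133],.036,"w13",tol=.004,rad=.03)
print(proj(cal,[.433,.0133,.03]))
plan([*C,.006],125.3)
E
```

```text
median z 0.03590558636251945 487
w13 centre [0.4309 0.0129] circle [430.8  13. ] diam 19.9 area 287 flat yaw 20.3
[[316.00521508 192.56553879]]
JOG [0.25, 0.19, 12.43] [0.0, 0.0, -0.09] t 22.1 j6 -0.77 pos [0.434  0.0129 0.1303]
```

View pics/w13.png

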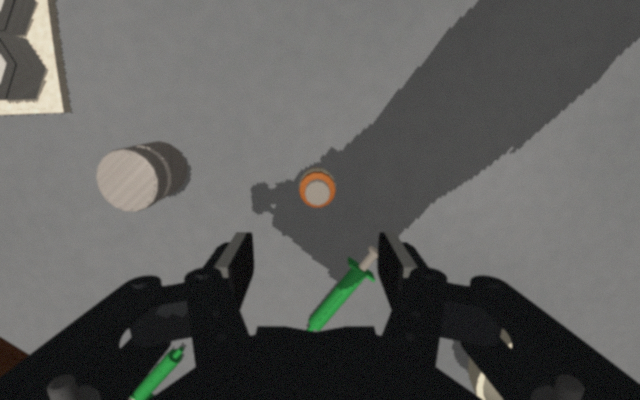

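The vial stands upright at (317,190). The nearest syringe plunger end, at (372,255), is outside the fingers' descent.

Request:
jog_arm([
  [[0.25,0.2,4],[0,0,0]],
  [[0.25,0.2,8],[0,0,0]],
  [[0.25,0.2,11],[0,0,0]],
  [[0.25,0.2,12.4],[0,0,0]],
  [[0.25,0.2,12.4],[0,0,0]],
], fingers=0.62)

```text
time: 22.78
position: [0.4295, 0.0137, 0.0053]
tool_rot: [-0.303, 0.953, 0.001, -0.001]
ft_force: [0.6, 0.0, -1.1]
width: 0.618
grasp_force: 0.0
```

Request:
jog_arm([
  [[0,0,0],[0,0,0]],
  [[0,0,0],[0,0,0]],
  [[0,0,0],[0,0,0]],
  [[0,0,0],[0,0,0]],
  [[0,0,0],[0,0,0]],
], fingers=0, squeeze=28)

```text
time: 23.4
position: [0.4315, 0.0138, 0.0073]
tool_rot: [-0.303, 0.953, -0.001, 0.001]
ft_force: [-0.0, -1.1, 5.7]
width: 0.336
grasp_force: 28.1
```

Request:
jog_arm([
  [[0,0,-2],[0,0,0]],
  [[0,0,-5],[0,0,0]],
  [[0,0,-9],[0,0,0]],
  [[0,0,-13.5],[0,0,0]],
  [[0,0,-13.5],[0,0,0]],
])

```text
time: 24.02
position: [0.433, 0.0138, 0.1446]
tool_rot: [-0.303, 0.953, -0.001, 0.003]
ft_force: [0.7, 0.5, -1.3]
width: 0.34
grasp_force: 27.9
```

```bash
python3 - <<'E'
from h import *
s=bot.read_state();x,y,z=s['position'];print(s['width'])
C,*_=look([x,y],z-.007+.036,"w14",tol=.006,rad=.014)
print("minus TCP",Ro.from_quat(s['tool_rot']).inv().apply([C[0]-x,C[1]-y,0]))
plan([.455,-.288,.14],125.3)
E
```

```text
0.33967278591460665
median z 0.17317954675142155 1893
w14 centre [0.4312 0.0135] circle [431.4  13.2] diam 22.0 area 329 flat yaw -27.5
minus TCP [ 1.64340530e-03  7.58748605e-04 -1.19447093e-05]
JOG [15.56, -25.99, 0.28] [-0.13, 0.16, 0.03] t 24.1 j6 -0.77 pos [0.4316 0.014  0.1427]
```

Request:
jog_arm([
  [[2.5,-4.5,0.2],[0,0,0]],
  [[5.4,-9,0.2],[0,0,0]],
  [[8.4,-14,0.2],[0,0,0]],
  [[11.4,-19,0.2],[0,0,0]],
  [[13.8,-23,0.2],[0,0,0]],
])

```text
time: 24.7
position: [0.4498, -0.255, 0.1373]
tool_rot: [-0.303, 0.953, 0.001, -0.001]
ft_force: [1.2, -0.7, -0.3]
width: 0.338
grasp_force: 27.9
```

Request:
jog_arm([
  [[1.6,-3,0],[0,0,0]],
  [[1.6,-3,0],[0,0,0]],
  [[1.6,-3,0],[0,0,0]],
  [[1.6,-3,0],[0,0,0]],
])

```text
time: 25.2
position: [0.4546, -0.2856, 0.1387]
tool_rot: [-0.304, 0.953, 0.001, -0.0]
ft_force: [-0.1, -0.1, -1.1]
width: 0.341
grasp_force: 28.0
```

```bash
python3 - <<'E'
from h import *
s=bot.read_state();x,y,z=s['position'];print(s['width'])
C,*_=look([x,y],z-.0073+.036,"w15",tol=.006,rad=.014)
r=np.r_[np.array([.455,-.2879])-C,0];print("shift tool axes cm",Ro.from_quat(s['tool_rot']).inv().apply(r)*100)
plan([.455,-.288,.0653],125.3)
E
```

```text
0.34105075104433447
median z 0.16727956847093725 1882
w15 centre [ 0.4532 -0.286 ] circle [ 453.1 -285.8] diam 22.1 area 329 flat yaw -28.0
shift tool axes cm [-0.03091078 -0.26070468 -0.00048398]
JOG [0.12, -0.2, 7.37] [0.06, -0.0, 0.1] t 25.2 j6 -1.33 pos [ 0.4549 -0.2858  0.139 ]
```

Request:
jog_arm([
  [[0,-0.2,2.5],[0,0,0]],
  [[0,-0.2,5],[0,0,0]],
  [[0,-0.2,6.5],[0,0,0]],
  [[0,-0.2,7],[0,0,0]],
  [[0,-0.2,7],[0,0,0]],
])

```text
time: 25.88
position: [0.4565, -0.2886, 0.0696]
tool_rot: [-0.304, 0.953, -0.0, 0.0]
ft_force: [0.6, 0.6, 0.4]
width: 0.339
grasp_force: 28.0
```

Request:
jog_arm([
  [[0,0,0.1],[0,0,0]],
  [[0,0,0.2],[0,0,0]],
  [[0,0,0.3],[0,0,0]],
  [[0,0,0.35],[0,0,0]],
])

```text
time: 26.38
position: [0.4563, -0.2888, 0.0659]
tool_rot: [-0.303, 0.953, -0.0, 0.0]
ft_force: [0.3, -0.7, 0.3]
width: 0.339
grasp_force: 28.0
```

Request:
jog_arm([
  [[0,0,0.05],[0,0,0]],
  [[0,0,0.1],[0,0,0]],
  [[0,0,0.1],[0,0,0]],
  [[0,0,0.1],[0,0,0]],
])

```text
time: 26.88
position: [0.4564, -0.2888, 0.0653]
tool_rot: [-0.303, 0.953, -0.0, 0.0]
ft_force: [-2.4, 1.4, 5.8]
width: 0.336
grasp_force: 28.4
```

Contact. Releasing and retreating straight up.

Request:
jog_arm([
  [[0,0,0],[0,0,0]],
  [[0,0,0],[0,0,0]],
  [[0,0,0],[0,0,0]],
], fingers=0.5)

```text
time: 27.25
position: [0.4563, -0.2887, 0.0646]
tool_rot: [-0.303, 0.953, 0.0, -0.0]
ft_force: [0.1, -0.5, 0.9]
width: 0.502
grasp_force: 0.0
```

Request:
jog_arm([
  [[0,0,-1],[0,0,0]],
  [[0,0,-3],[0,0,0]],
  [[0,0,-7],[0,0,0]],
  [[-2,0,-10],[0,0,0]],
  [[-7,0,-10],[0,0,0]],
])

```text
time: 27.88
position: [0.5149, -0.2503, 0.1691]
tool_rot: [-0.302, 0.953, -0.003, 0.002]
ft_force: [0.9, -0.2, -0.9]
width: 0.495
grasp_force: 0.0
```

Request:
jog_arm([
  [[0,0,0],[0,0,0]],
  [[0,0,0],[0,0,0]],
  [[0,0,0],[0,0,0]],
  [[0,0,0],[0,0,0]],
])

```text
time: 28.38
position: [0.5127, -0.2488, 0.1648]
tool_rot: [-0.303, 0.953, 0.0, -0.0]
ft_force: [0.3, -0.8, 0.5]
width: 0.5
grasp_force: 0.0
```

```bash
python3 - <<'E'
from chk import *
for z,r in((.094,.014),(.058,.026)): look([.455,-.288],z,f"w16_{z}",tol=.004,rad=r)
try: chk("w17")
except Exception as x: print(x)
E
```

```text
median z 0.09402231212922929 720
w16_0.094 centre [ 0.4561 -0.2881] circle [ 456.1 -288.2] diam 19.9 area 287 flat yaw 7.7
median z 0.058002095650797225 250
w16_0.058 centre [ 0.4395 -0.2806] circle [ 440.2 -280.9] diam 8.7 area 20 flat yaw 22.5
low [ 0.455 -0.288] tray 0.0226 0.001 yaw -24.5 area 2104
tall [ 0.4976 -0.2572] tray -0.0299 0.0004 yaw -25.2 area 2109
cap [ 0.4973 -0.2574] tray -0.0296 0.0005 yaw 22.4 area 949
```

View pics/w17.png

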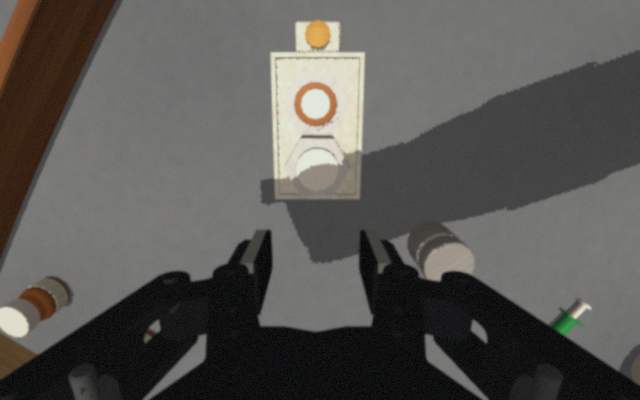

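The vial stands upright on the stack at (316,103), with the tall tin at (317,170). Its measured cap height of 94 mm matches the stack, its centre is about 1 mm off, and the low–tall distance is 52.6 mm. Handing in.

```bash
python3 -c "
from workcell import bot
print(bot.sign_off())"
```

```text
the job is handed in; nothing more can be done
None
```

The night tray is packed in the required order and handed in at about 28.5 s; sign-off returned no verdict, but my last camera check put everything within tolerance: low and tall tins 52.6 mm apart (limit 54 mm), and the vial upright about 1 mm off centre.

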